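# Open the child-resistant tablet tub and hang its cap on the drip peg

## Task

Open the white tub of line-cleaning tablets: push its blue child-resistant cap down hard against the spring and, while it is down, turn it counter-clockwise (seen from above) until it unlocks, then lift it off. Hang the cap by its yellow eye on the slanted steel peg of the drip stand, well onto the peg, and let go so that it hangs there at rest. Leave the glass, the roll of tape and the spanner where they are.

Things in the scene. Friction and masses are not known exactly. Their poses are not given: they have to be found in the camera images.
- tub: White tub with a green band, 55 mm across, clamped upright in a fixed steel foot 100 x 100 x 8 mm (collar 68 mm across, 24 mm high); it cannot move or turn. Origin: centre of the foot's underside on the table, z up. Shoulder 105 mm high, then a 52 mm wide neck with bayonet lugs reaching 16 mm up inside the cap. The tub's +x is where the cap's eye points when locked.
- cap: Blue round child-resistant cap, 62 mm across, 30 mm tall, about 60 g, locked on the tub. Origin: centre of its lower rim (112 mm above the table when locked), z up, +x to its eye, a yellow ring at its side. Pushed down 4 mm or more (aim for 5 to 7) it turns counter-clockwise seen from above; from 35 to 85 degrees from locked (aim for 60) it lifts straight off. Clockwise is blocked.
- cap_eye (a point): Centre of the hole in the cap's yellow eye: 48 mm from the cap's axis along the cap's +x and 10.5 mm above the cap's lower rim. Hole 22 mm across, ring 33 mm across outside and 5 mm thick, the hole's axis parallel to the cap's axis.
- spring_disc (a joint): Travel in m of the sprung disc in the tub's neck under the cap: 0 locked and untouched, positive when the cap is pressed down (stop at 0.007), -0.003 when the cap is unlocked or off. It pushes the cap up with about 10 N at 0 and 14 N at 0.005. Teeth block turning until it passes 0.004.
- peg: Straight steel peg, 8 mm thick, on a fixed drip stand: wooden foot 110 x 110 x 12 mm, steel post 20 mm thick just behind the peg's root, black ball on top 176 mm high. Origin: the root, 125 mm above the table, at a black collar 26 mm across; z runs along the peg to its tip, rising 60 degrees above level, leaning away from the post, roughly towards the robot; y is level, sideways.
- peg_tip (a point): The rounded tip of the peg, 70 mm from its root along its axis.
- glass: Bystander: tasting glass, 64 mm across, 100 mm tall, origin at the centre of its underside.
- tape: Bystander: blue roll of tape lying flat, 76 mm across, 22 mm high, origin at the centre of its underside.
- spanner: Bystander: steel spanner 140 mm long lying flat along its own x, origin at the centre of its underside.
Mind the look-alikes: they are no part of the job. Leave any red look-alike of the cap alone.

How it is judged (in metres and radians):
On the way, in this order (a step that is already met when the one before it is completed fails the run):
1. the cap is pushed down against its spring by more than 3 mm (value of joint spring_disc above 0.003 m), for 0.05 s.
2. the cap, still on the neck, has been turned counter-clockwise by more than about 33 degrees (y of cap_eye in the frame of tub above 0.026 m and horizontal distance between cap and tub below 0.006 m and z of cap in the frame of tub below 0.122 m), for 0.05 s.
3. the cap is lifted clear of the neck (z of cap in the frame of tub above 0.135 m), for 0.05 s.
At the end, for the whole second after the job is handed in: The cap hangs on the peg with the peg through its eye: the eye's centre within 13 mm of the peg's axis and at least 20 mm below the tip, released, at rest (under 20 mm/s and 0.3 rad/s) (z of cap_eye in the frame of peg between -0.002 and 0.05 m and x of cap_eye in the frame of peg between -0.013 and 0.013 m and y of cap_eye in the frame of peg between -0.013 and 0.013 m and linear speed of cap below 0.02 m/s and angular speed of cap below 0.3 rad/s); the robot touches nothing.
It fails at once if the glass, the tape or the spanner is moved by more than 30 mm, or the glass is tipped (distance of any of glass, tape, spanner from where it was at the start of the episode above 0.03 m or angle between glass's own z axis and vertical above 0.5 rad).
It also fails if it takes over 45 s, if anything falls off the work surface, if the arm or the gripper's body presses on something with over 40 N, if the wrist force passes 120 N, or if a joint passes its speed limit or range.

## Robot

A 6-joint arm with a two-finger parallel gripper is mounted at the origin on the work surface. World frame = base frame: x ahead of the robot, y to its left, z up, the work surface at z = 0. Lengths are in mm, angles in degrees, forces in N, time in s.
With the tool pointing down it reaches from about 300 to 850 mm from the base axis. Payload 4.2 kg.
Tool frame: the origin (TCP) lies at the very end of the fingers, on their centre line; the grasp point (between the pads) lies 19 mm behind it; z points along the fingers, x is the direction in which the jaws open and shut, and the axes are right-handed (so a half turn about z gives the same grasp; the last joint's range is limited). The gripper opens to 91 mm and grips with 3 to 60 N. Pads are 32 mm wide; open, the fingers measure 118 mm over their backs; the gripper's body (76 mm by 178 mm) begins 60 mm behind the grasp point.
Start: joints at [-76.49, 18.312, 89.639, -0, 72.044, -1.146], TCP at [145.489, -556.306, 213.976] pointing down, gripper open.
Joint ranges: [-177.97, 177.97], [-48.28, 115.42], [12.27, 149.76], [-77.06, 257.06], [2.81, 150.46], [-146.56, 146.56]. Speed limits (degrees/s): [147.25, 147.25, 180, 180, 180, 180].

## Interface

Orientations are given as [roll, pitch, yaw] about the fixed x, y, z axes, in that order (R = Rz(yaw) Ry(pitch) Rx(roll)).
In Python, from workcell import env gives the robot as it stands.
- The arm moves only by the tool servo_tool, never from a script. Its argument "plan" is a list of rows, each a list of 3 entries, a list of its own where there are three numbers: the turn, a rotation vector about the tool's x, y, z in degrees, then the shift along the tool's x, y, z in mm, then the finger opening in mm, from 0 to 91.2. In form: [[[ax, ay, az], [dx, dy, dz], claw], ...]. A call has exactly 10 rows; each row shifts and turns the pose as measured when the row begins, along the tool's axes as they then stand; what a row does not reach is not made up. A row lasts 1/8 s, in which the tool goes at most 62.5 mm and 10.7 degrees, less where a joint would pass 70% of its speed; a pose out of reach is approached as far as the arm can. A call with a gripper value outside its range is refused whole. The fingers move at their own pace and stop on an object; "squeeze" is the grip in N (left out, the last holds). Time passes only in rows, so rows that do not move let the fingers close, or fill a call up. It gives the time, the measured TCP pose, the force and the opening at its end, in the units of the state.
- env.state(): the state, without advancing time (a new reading comes with each control period).
- env.grab_frame(name): name is "scene" or "side" or "wrist"; returns a dict with "pixels" (400x640x3 uint8, red, green, blue), "intrinsics" (3x3 intrinsics, pixels), "eye" and "attitude" of the camera in the world. Camera axes: x right, y up, looking along -z (the intrinsics and any distortion apply to the point x, -y, -z); pixel columns grow to the right and rows downward; lengths in mm; the calibration is good to about 2 mm. A picture is of the moment at which its call begins. There is no depth.
- env.job_done(): hands the job in, once; it reports no verdict.
The state is a dict: "time_s": time; "qpos": joint angles; "qvel": joint speeds; "effort": joint torques, N m; "ee_pos": TCP position; "ee_rot": TCP orientation; "force": force on the tool from outside, world axes, zero at the start; "torque": the same for the moment, N m; "gripper_width": finger opening in mm.
Only numpy, scipy, OpenCV 4.12 (cv2) and the standard library are available. Lean on these libraries where they do the work, as an engineer would, in place of code of your own. Each camera call takes 0.05 s, during which the arm holds its last target.

## Working session

There is one attempt and no reset: what is moved stays moved. The work goes in short steps, Python scripts to look and compute and a tool call to move; the robot and the scene stay as the last step left them, time stands still between calls to the robot, and variables do not carry over. Pictures are saved under pics/ and viewed, and the job is handed in when it is done.

Besides the shell and the picture viewer there is one more tool, called as name(argument=value, ...) on one line, values as JSON. servo_tool: Moves the arm, as the interface text tells. Its arguments: {"type":"object","properties":{"plan":{"type":"array"},"squeeze":{"type":"number"}},"required":["plan"]}

```bash
ls; mkdir -p pics; cat > h.py <<'E'
import numpy as np, cv2
from workcell import env
def grab(n,fn=None):
    f=env.grab_frame(n)
    if fn: cv2.imwrite('pics/'+fn,cv2.cvtColor(f['pixels'],cv2.COLOR_RGB2BGR))
    return f
E
python3 - <<'E'
from h import *
import pickle
d={}
for n in ['scene','side','wrist']:
    f=grab(n,n+'0.png'); d[n]=f
    print(n,{k:v for k,v in f.items() if k!='pixels'})
pickle.dump(d,open('f0.pkl','wb'))
print(env.state())
E
```

```text
pics
scene {'intrinsics': array([[475.04682274,   0.        , 319.70132153],
       [  0.        , 475.04682274, 194.82582746],
       [  0.        ,   0.        ,   1.        ]]), 'eye': array([1100.7739565 , -160.31825164,  838.73499458]), 'attitude': array([36.36585885,  0.41461807, 74.34964756])}
side {'intrinsics': array([[439.68388418,   0.        , 318.5282872 ],
       [  0.        , 439.68388418, 203.97950602],
       [  0.        ,   0.        ,   1.        ]]), 'eye': array([-40.44976715, 565.32432328, 704.73069194]), 'attitude': array([  55.32842227,   -0.81724498, -130.68979122])}
wrist {'intrinsics': array([[297.84907871,   0.        , 317.34233358],
       [  0.        , 297.84907871, 198.66650619],
       [  0.        ,   0.        ,   1.        ]]), 'eye': array([ 222.15423004, -535.13959304,  385.09477992]), 'attitude': array([-1.62107548e+01,  4.73683758e-02, -7.53221468e+01])}
{'time_s': 0.15, 'qpos': array([-7.64906823e+01,  1.83439063e+01,  8.96904520e+01, -1.71507648e-04,
        7.20425656e+01, -1.14484048e+00]), 'qvel': array([ 0.01399488, -0.14476039, -0.295217  ,  0.09352598,  0.11812519,
       -0.00059989]), 'effort': array([-3.25023575e-04, -4.12772727e+01, -2.32155097e+01,  7.26908119e-02,
        4.33731289e-02, -1.02151314e-04]), 'ee_pos': array([ 145.38894934, -555.93036704,  213.30590394]), 'ee_rot': array([-1.79998626e+02,  7.69117440e-02, -7.53457879e+01]), 'force': array([ 0.80215068,  0.04857823, -0.31973361]), 'torque': array([ 0.01828354,  0.02025279, -0.03827424]), 'gripper_width': 91.27590070413869}
```

View pics/scene0.png

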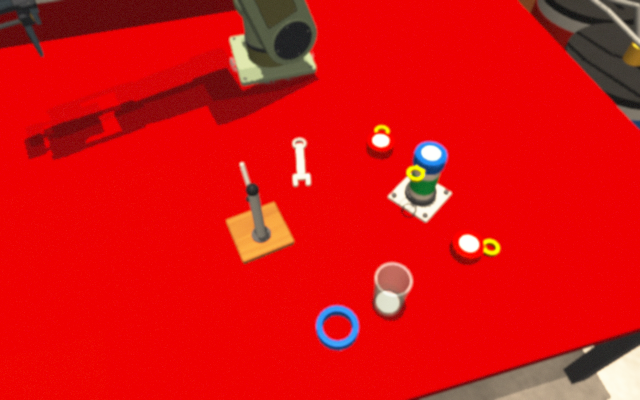

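View pics/side0.png

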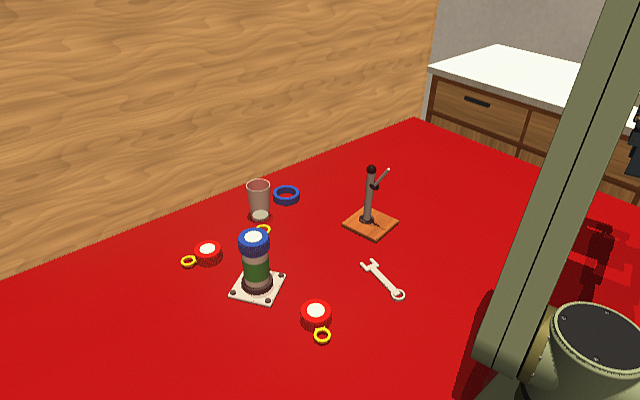

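View pics/wrist0.png

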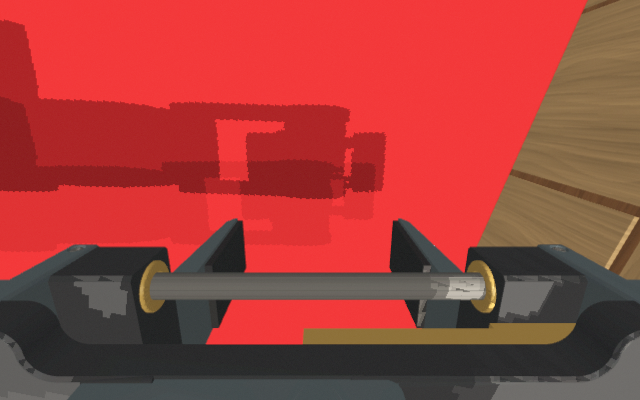

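The scene view shows the blue cap on the tub at about (430,155) with its eye at (415,173). The red look-alike caps are at (380,145) and (468,245), and the blue tape is at (337,327). The peg tip is at (243,164) and the ball at (252,190). In the side view the cap is at (254,240), the peg tip at (389,169) and the root near (375,186). I choose the blue cap on the tub with the green band, and check it in a close crop.

```bash
cat >> h.py <<'E'
from scipy.spatial.transform import Rotation as Rn
def ray(f,u,v):
    K=f['intrinsics'];R=Rn.from_euler('xyz',f['attitude'],degrees=True).as_matrix()
    p=np.array([(u-K[0,2])/K[0,0],-(v-K[1,2])/K[1,1],-1.])
    d=R@p; return f['eye'],d/np.linalg.norm(d)
def onz(f,u,v,z):
    e,d=ray(f,u,v); return e+d*(z-e[2])/d[2]
def tri(f,a,g,b):
    e,d=ray(f,*a);E,D=ray(g,*b)
    s=np.linalg.lstsq(np.c_[d,-D],E-e,rcond=None)[0]
    p,q=e+s[0]*d,E+s[1]*D
    return (p+q)/2,np.linalg.norm(p-q)
def proj(f,P):
    K=f['intrinsics'];R=Rn.from_euler('xyz',f['attitude'],degrees=True).as_matrix()
    c=R.T@(np.asarray(P,float)-f['eye']); return np.array([K[0,2]+K[0,0]*c[0]/-c[2],K[1,2]+K[1,1]*c[1]/c[2]])
def crop(f,x0,y0,w,h,s,fn):
    im=cv2.cvtColor(f['pixels'],cv2.COLOR_RGB2BGR)[y0:y0+h,x0:x0+w]
    cv2.imwrite('pics/'+fn,cv2.resize(im,None,fx=s,fy=s,interpolation=cv2.INTER_NEAREST))
E
python3 - <<'E'
from h import *
import pickle
d=pickle.load(open('f0.pkl','rb'));a,b=d['scene'],d['side']
crop(a,380,120,100,110,5,'c1.png');crop(b,220,210,70,100,5,'c2.png')
crop(a,220,150,80,120,5,'c3.png');crop(b,340,155,70,90,6,'c4.png')
for f,n,box in((a,'scene',(400,120,460,210)),(b,'side',(225,215,290,265))):
    im=f['pixels'];hsv=cv2.cvtColor(im,cv2.COLOR_RGB2HSV)
    for c,lo,hi in(('blue',(100,120,60),(125,255,255)),('white',(0,0,190),(180,40,255)),('yel',(22,150,120),(35,255,255))):
        m=cv2.inRange(hsv,lo,hi)
        k=np.zeros_like(m);x0,y0,x1,y1=box;k[y0:y1,x0:x1]=m[y0:y1,x0:x1]
        nn,l,s,ce=cv2.connectedComponentsWithStats(k)
        for i in range(1,nn):
            if s[i,4]>15: print(n,c,s[i],ce[i].round(1))
E
```

```text
scene blue [415 143  31  31 474] [430.  159.3]
scene white [422 146  19  14 213] [430.8 152.6]
scene white [400 178  14  32 172] [404.1 195. ]
scene white [417 185  33  25 230] [436.4 199.3]
scene yel [407 165  18  17 193] [415.7 173.2]
side blue [238 228  31  19 262] [253.1 237.7]
side white [244 231  18  12 155] [252.7 236. ]
side yel [257 224  14   9  45] [264.8 227.1]
```

View pics/c1.png

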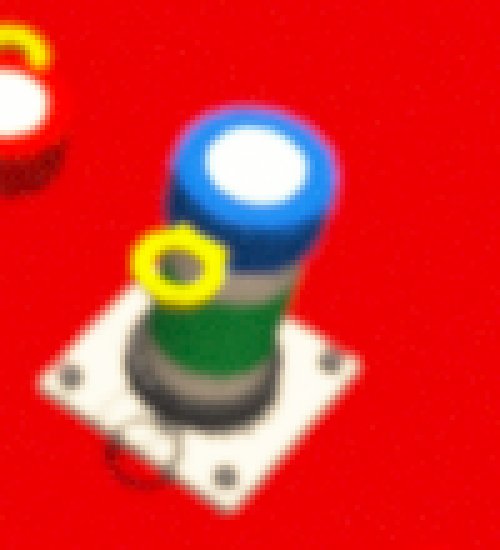

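View pics/c2.png

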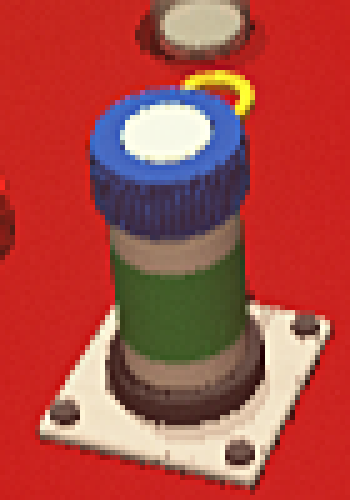

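View pics/c3.png

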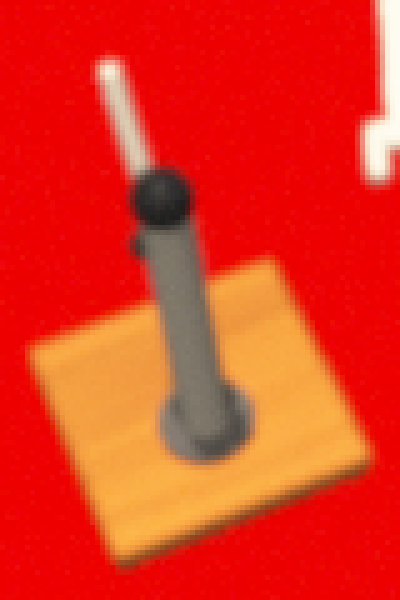

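View pics/c4.png

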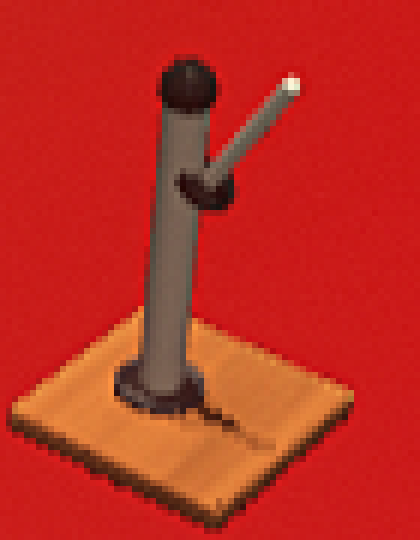

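The crops confirm the choice: a blue ribbed cap with its yellow eye at scene pixel (416,173), on the tub with the green band. Peg tip: scene (242,163.5), side (388.3,169). Ball: scene (252.3,189.6), side (371.4,169).

```bash
python3 - <<'E'
from h import *
import pickle
d=pickle.load(open('f0.pkl','rb'));a,b=d['scene'],d['side']
np.set_printoptions(precision=1,suppress=True)
print('top tri',tri(a,(430.8,152.6),b,(252.7,236)),onz(a,430.8,152.6,142),onz(b,252.7,236,142))
print('eye onz',onz(a,415.9,173,122.5), onz(a,415.9,173,125))
print('tip',tri(a,(242,163.7),b,(388.2,169.2)))
print('ball',tri(a,(252.3,189.4),b,(371.4,169)),onz(a,252.3,189.4,166),onz(b,371.4,169,166))
print('postbase',onz(a,220+207/5,150+420/5,14),onz(b,340+160/6,155+385/6,14))
print('root side',onz(b,374.8,185.6,125))
# foot corners scene: left(28,352) top(275,258) right(372,462) bottom(120,562 incl side)
for c in((30,350),(275,260),(370,458),(120,556)): print('foot',onz(a,220+c[0]/5,150+c[1]/5,12))
for c in((38,383),(230,510),(360,365)): print('tubfoot',onz(a,380+c[0]/5,120+c[1]/5,8))
for n,p in(('redA',(380,142)),('redB',(468,243))): print(n,onz(a,*p,30))
print('glass',onz(a,389,302,0),'tape',onz(a,337,327,11),'spanner',onz(a,299,142,0),onz(a,301,183,0))
E
```

```text
top tri (array([567.9, 207.5, 143.7]), np.float64(0.19190989662654653)) [566.6 208.5 142. ] [569.7 206.3 142. ]
eye onz [592.2 170.  122.5] [594.  168.9 125. ]
tip (array([ 529.8, -150.9,  184.5]), np.float64(0.902069745972602))
ball (array([ 576.9, -144.2,  166. ]), np.float64(2.630203568151579)) [ 578.  -143.2  166. ] [ 576.9 -145.9  166. ]
postbase [ 577.1 -143.    14. ] [ 576.2 -145.3   14. ]
root side [ 561.7 -147.1  125. ]
foot [ 522.  -207.2   12. ]
foot [505.  -98.9  12. ]
foot [611.5 -83.3  12. ]
foot [ 627.9 -188.3   12. ]
tubfoot [555.1 138.8   8. ]
tubfoot [638.5 192.6   8. ]
tubfoot [584.4 276.6   8. ]
redA [418.6 168.7  30. ]
redB [718.8 242.8  30. ]
glass [780.9  58.2   0. ] tape [804.6 -51.3  11. ] spanner [339.9  -4.8   0. ] [461.3 -30.9  -0. ]
```

```bash
cat >> h.py <<'E'
import json
def pose():
    s=env.state(); return s,s['ee_pos'].copy(),Rn.from_euler('xyz',s['ee_rot'],degrees=True)
def steps(p,R,tp,tR,n,claw,rnd=1):
    """n even rows from p,R to tp,tR, in tool axes; prints"""
    w=(R.inv()*tR).as_rotvec(degrees=True); rows=[];q,Q=np.array(p,float),R
    for i in range(n):
        k=n-i
        ww=np.round((Q.inv()*tR).as_rotvec(degrees=True)/k,rnd); d=np.round(Q.inv().apply((tp-q)/k),rnd)
        rows.append([ww.tolist(),d.tolist(),claw]); q=q+Q.apply(d); Q=Q*Rn.from_rotvec(ww,degrees=True)
    return rows,q,Q
def down(yaw,tilt=0):
    return Rn.from_euler('xyz',[180,0,yaw],degrees=True)*Rn.from_rotvec([tilt,0,0],degrees=True)
def show(rows): print('\n'.join(json.dumps(r) for r in rows))
E
python3 - <<'E'
from h import *
s,p,R=pose()
r1,p1,R1=steps(p,R,np.array([568,207,215.]),down(33),18,91)
show(r1)
E
```

```text
[[-0.0, 0.0, -6.0], [-35.1, -33.4, -0.0], 91]
[[-0.0, 0.0, -6.0], [-31.4, -36.9, -0.0], 91]
[[-0.0, 0.0, -6.0], [-27.3, -40.0, -0.1], 91]
[[-0.0, 0.0, -6.0], [-23.0, -42.6, -0.0], 91]
[[-0.0, 0.0, -6.0], [-18.4, -44.8, -0.1], 91]
[[-0.0, 0.0, -6.0], [-13.7, -46.5, -0.0], 91]
[[-0.0, 0.0, -6.0], [-8.7, -47.7, -0.1], 91]
[[-0.0, 0.0, -6.0], [-3.7, -48.3, -0.0], 91]
[[-0.0, 0.0, -6.0], [1.4, -48.4, -0.1], 91]
[[-0.0, 0.0, -6.0], [6.4, -48.0, -0.0], 91]
[[-0.0, 0.0, -6.0], [11.4, -47.1, -0.1], 91]
[[-0.0, 0.0, -6.0], [16.3, -45.6, -0.0], 91]
[[-0.0, -0.0, -6.1], [21.0, -43.7, -0.1], 91]
[[-0.0, -0.0, -6.0], [25.5, -41.2, -0.0], 91]
[[-0.0, -0.0, -6.1], [29.7, -38.3, -0.1], 91]
[[-0.0, -0.0, -6.0], [33.6, -35.0, -0.0], 91]
[[-0.0, -0.0, -6.1], [37.0, -31.3, -0.1], 91]
[[-0.1, -0.0, -6.0], [40.2, -27.1, -0.0], 91]
```

servo_tool(plan=[[[0, 0, -6], [-35, -33, 0], 91], [[0, 0, -6], [-31, -37, 0], 91], [[0, 0, -6], [-27, -40, 0], 91], [[0, 0, -6], [-23, -43, 0], 91], [[0, 0, -6], [-18, -45, 0], 91], [[0, 0, -6], [-14, -46, 0], 91], [[0, 0, -6], [-9, -48, 0], 91], [[0, 0, -6], [-4, -48, 0], 91], [[0, 0, -6], [1, -48, 0], 91], [[0, 0, -6], [6, -48, 0], 91]])

```text
time_s: 1.4
ee_pos: [377.8, -118.7, 211.9]
ee_rot: [-179.8, -0.0, -13.8]
force: [0.1, 0.3, -0.4]
gripper_width: 91.4
```

```bash
python3 - <<'E'
from h import *
s,p,R=pose()
print(s['qpos'].round(1))
r1,p1,R1=steps(p,R,np.array([568,207,215.]),down(33),10,91,0)
show(r1)
E
```

```text
[-19.3   2.  110.7   0.2  67.3  -5.5]
[[-0.0, -0.0, -5.0], [11.0, -36.0, -0.0], 91]
[[-0.0, -0.0, -5.0], [14.0, -35.0, -0.0], 91]
[[-0.0, -0.0, -5.0], [17.0, -34.0, -0.0], 91]
[[-0.0, -0.0, -5.0], [20.0, -32.0, -0.0], 91]
[[-0.0, -0.0, -4.0], [22.0, -30.0, -0.0], 91]
[[-0.0, -0.0, -5.0], [24.0, -29.0, -0.0], 91]
[[-0.0, -0.0, -4.0], [27.0, -27.0, -0.0], 91]
[[-0.0, -0.0, -5.0], [29.0, -24.0, -1.0], 91]
[[-0.0, -0.0, -4.0], [31.0, -22.0, -0.0], 91]
[[-0.0, -0.0, -5.0], [32.0, -20.0, -1.0], 91]
```

servo_tool(plan=[[[0, 0, -5], [11, -36, 0], 91], [[0, 0, -5], [14, -35, 0], 91], [[0, 0, -5], [17, -34, 0], 91], [[0, 0, -5], [20, -32, 0], 91], [[0, 0, -4], [22, -30, 0], 91], [[0, 0, -5], [24, -29, 0], 91], [[0, 0, -4], [27, -27, 0], 91], [[0, 0, -5], [29, -24, -1], 91], [[0, 0, -4], [31, -22, 0], 91], [[0, 0, -5], [32, -20, -1], 91]])

```text
time_s: 2.65
ee_pos: [566.7, 222.8, 212.6]
ee_rot: [-179.9, 0.1, 35.0]
force: [0.0, 0.3, -0.3]
gripper_width: 91.2
```

```bash
python3 - <<'E'
from h import *
import pickle
f=grab('wrist','w1.png');pickle.dump(f,open('w1.pkl','wb'))
s=env.state();print(s['ee_pos'].round(1),s['ee_rot'].round(1))
E
```

```text
[569.1 227.2 212.3] [-179.8   -0.2   35.3]
```

View pics/w1.png

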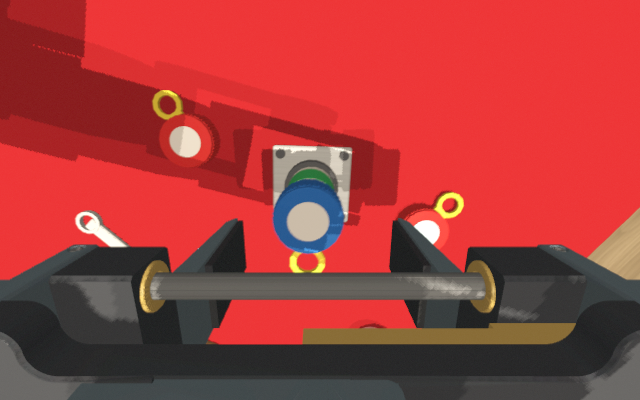

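The wrist view shows the blue cap's top disc at about (308,222) between the open fingers, with its eye below at (307,262). The tub foot is behind it. I measure both now.

```bash
python3 - <<'E'
from h import *
import pickle
f=pickle.load(open('w1.pkl','rb'));im=f['pixels'];hsv=cv2.cvtColor(im,cv2.COLOR_RGB2HSV)
np.set_printoptions(precision=1,suppress=True)
m=cv2.inRange(im,(170,150,130),(240,225,215));k=np.zeros_like(m);k[195:250,280:340]=m[195:250,280:340]
c=max(cv2.findContours(k,0,2)[0],key=cv2.contourArea);e=cv2.fitEllipse(c);print(e)
# centre via boundary points on plane
P=np.array([onz(f,*q[0],142)[:2] for q in c])
A=np.c_[2*P,np.ones(len(P))];x=np.linalg.lstsq(A,(P**2).sum(1),rcond=None)[0];print('cap c',x[:2],'r',np.sqrt(x[2]+x[:2]@x[:2]))
b=cv2.inRange(hsv,(100,120,60),(125,255,255));b[:,:270]=0;b[:,350:]=0
c=max(cv2.findContours(b,0,2)[0],key=cv2.contourArea)
lo=np.array([q[0] for q in c if q[0][1]>225]);P=np.array([onz(f,*q,142)[:2] for q in lo])
A=np.c_[2*P,np.ones(len(P))];y=np.linalg.lstsq(A,(P**2).sum(1),rcond=None)[0];print('blue',y[:2],'r',np.sqrt(y[2]+y[:2]@y[:2]))
ye=cv2.inRange(hsv,(22,120,100),(35,255,255));ye[:,:285]=0;ye[:,330:]=0;ye[300:]=0
ys,xs=np.nonzero(ye);print('yel',xs.min(),xs.max(),ys.min(),ys.max(),np.median(xs))
E0=onz(f,(xs.min()+xs.max())/2,262,123.5);print('eye',E0,np.degrees(np.arctan2(*(E0[:2]-x[:2])[::-1])))
for c in((274,147),(351,148)): print(onz(f,*c,8))
s=env.state();print(s['ee_pos'],s['ee_rot'])
E
```

```text
((307.5625915527344, 221.27317810058594), (37.822364807128906, 40.283817291259766), 94.00743103027344)
cap c [566.8 208.8] r 17.48074763175468
blue [567.2 208.9] r 29.00015725855075
yel 290 324 252 272 302.5
eye [593.6 167.9 123.5] -56.800333808157355
[501.1 222.7   8. ]
[580.8 277.1   8. ]
[569.1 227.2 212.3] [-179.8   -0.2   35.3]
```

```bash
python3 - <<'E'
from h import *
s,p,R=pose()
r,p1,R1=steps(p,R,np.array([567.5,208.1,205.]),down(33),2,91)
r2,p1,R1=steps(p1,R1,np.array([567.5,208.1,112.]),down(33),4,91)
show(r+r2)
E
```

```text
[[-0.1, -0.1, 1.1], [-6.2, 7.4, 3.6], 91]
[[-0.1, -0.1, 1.2], [-6.0, 7.4, 3.6], 91]
[[-0.0, 0.0, -0.0], [0.0, 0.0, 23.3], 91]
[[-0.0, 0.0, -0.0], [0.0, 0.0, 23.2], 91]
[[-0.0, 0.0, -0.0], [0.0, 0.0, 23.3], 91]
[[-0.0, 0.0, -0.0], [0.0, 0.1, 23.2], 91]
```

servo_tool(plan=[[[0, 0, 1], [-6, 7.5, 3.5], 91], [[0, 0, 1], [-6, 7.5, 3.5], 91], [[0, 0, 0], [0, 0, 0], 91], [[0, 0, 0], [0, 0, 0], 91], [[0, 0, 0], [0, 0, 15], 91], [[0, 0, 0], [0, 0, 15], 91], [[0, 0, 0], [0, 0, 15], 91], [[0, 0, 0], [0, 0, 10], 91], [[0, 0, 0], [0, 0, 0], 91], [[0, 0, 0], [0, 0, 0], 91]])

```text
time_s: 3.95
ee_pos: [565.3, 204.4, 143.9]
ee_rot: [-179.7, 0.1, 33.0]
force: [0.2, 0.1, 0.2]
gripper_width: 91.0
```

```bash
python3 - <<'E'
from h import *
s,p,R=pose()
print(p,s['ee_rot'])
r,p1,R1=steps(p,R,np.array([567.5,208.1,109.]),down(33),5,91)
show(r)
f=grab('wrist','w2.png')
E
```

```text
[565.25317181 204.40792256 143.90020885] [-1.79734345e+02  1.34880017e-01  3.29555118e+01]
[[-0.1, 0.0, -0.0], [0.8, -0.3, 7.0], 91]
[[-0.0, 0.0, -0.0], [0.8, -0.4, 7.0], 91]
[[-0.1, 0.0, -0.0], [0.8, -0.4, 7.0], 91]
[[-0.0, 0.1, -0.0], [0.8, -0.3, 6.9], 91]
[[-0.1, 0.0, -0.0], [0.8, -0.4, 7.0], 91]
```

View pics/w2.png

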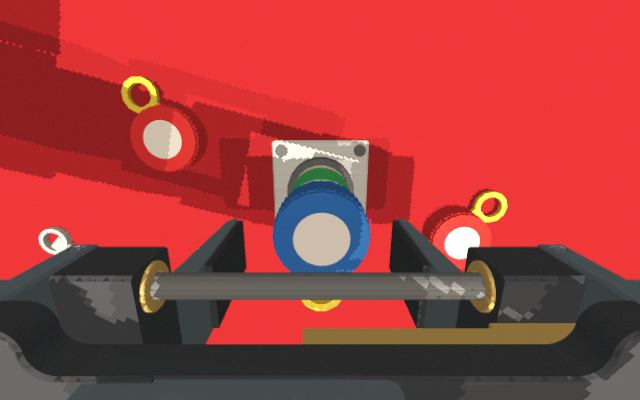

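The wrist view shows the cap centred at about (321,240) between the fingers, slightly to the right. I refine the centre from this still frame.

```bash
python3 - <<'E'
from h import *
f=grab('wrist');im=f['pixels']
m=cv2.inRange(im,(170,150,130),(240,225,215));k=np.zeros_like(m);k[208:270,285:355]=m[208:270,285:355]
c=max(cv2.findContours(k,0,2)[0],key=cv2.contourArea)
P=np.array([onz(f,*q[0],142)[:2] for q in c])
A=np.c_[2*P,np.ones(len(P))];x=np.linalg.lstsq(A,(P**2).sum(1),rcond=None)[0];print('cap c',x[:2],'r',np.sqrt(x[2]+x[:2]@x[:2]))
s,p,R=pose();print(p, R.inv().apply(np.r_[x[:2],109]-p))
E
```

```text
cap c [566.40388104 208.14341073] r 17.723691018435357
[565.27698067 204.39519051 144.11494287] [ 3.0571046  -2.37228743 35.11986098]
```

servo_tool(plan=[[[0, 0, 0], [3.5, -2, 5], 91], [[0, 0, 0], [0, 0, 10], 91], [[0, 0, 0], [0, 0, 10], 91], [[0, 0, 0], [0, 0, 10], 91], [[0, 0, 0], [0, 0, 0], 91], [[0, 0, 0], [0, 0, 0], 55], [[0, 0, 0], [0, 0, 0], 55], [[0, 0, 0], [0, 0, 0], 55], [[0, 0, 0], [0, 0, 0], 55], [[0, 0, 0], [0, 0, 0], 55]], squeeze=55)

```text
time_s: 5.3
ee_pos: [566.1, 207.6, 107.2]
ee_rot: [-179.7, 0.3, 33.0]
force: [-0.1, 0.2, -1.5]
gripper_width: 61.8
```

```bash
python3 - <<'E'
from h import *
s,p,R=pose();print(p,s['ee_rot'],s['force'],s['torque'],s['gripper_width'])
E
```

```text
[566.06756299 207.56292455 107.15230963] [-179.74674666    0.25269157   32.96936833] [-0.05969039  0.15143085 -1.5291915 ] [-0.06850344 -0.0340655  -0.01552335] 61.825219331943224
```

servo_tool(plan=[[[0, 0, 0], [0, 0, 2], 55], [[0, 0, 0], [0, 0, 2], 55], [[0, 0, 0], [0, 0, 1.5], 55], [[0, 0, 0], [0, 0, 1], 55], [[0, 0, 0], [0, 0, 0], 55], [[0, 0, 0], [0, 0, 0], 55], [[0, 0, 0], [0, 0, 0], 55], [[0, 0, 0], [0, 0, 0], 55], [[0, 0, 0], [0, 0, 0], 55], [[0, 0, 0], [0, 0, 0], 55]], squeeze=60)

```text
time_s: 6.55
ee_pos: [566.2, 207.6, 107.1]
ee_rot: [-179.8, 0.1, 33.0]
force: [-2.3, -0.2, 1.7]
gripper_width: 61.6
```

```bash
python3 - <<'E'
from h import *
s,p,R=pose();print(p,s['ee_rot'],s['force'],s['torque'],s['gripper_width'])
f=grab('side');crop(f,220,200,90,100,6,'s3.png')
E
```

```text
[566.23022823 207.6404057  107.06379214] [-1.79797192e+02  6.20338212e-02  3.29760359e+01] [-2.31821413 -0.20104736  1.70699844] [-0.25453592  0.28041373  0.03445056] 61.602288426979925
```

View pics/s3.png

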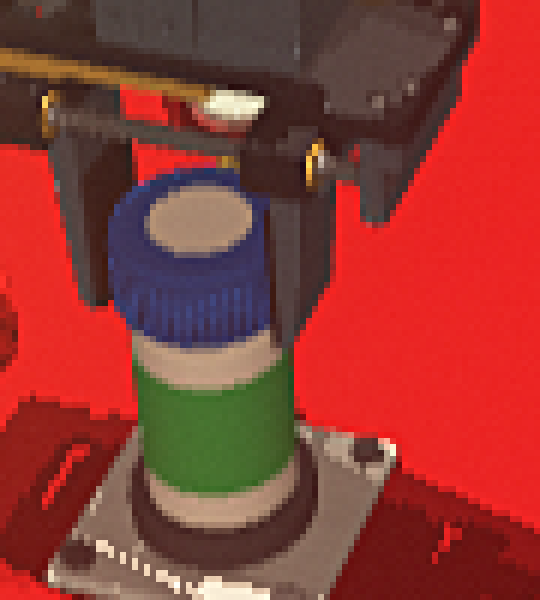

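The crop shows the fingers holding the cap evenly from both sides, but the cap did not go down. Every row restarts from the measured pose, so the push has to be repeated in each row.

servo_tool(plan=[[[0, 0, 0], [0, 0, 3], 55], [[0, 0, 0], [0, 0, 3], 55], [[0, 0, 0], [0, 0, 3], 55], [[0, 0, 0], [0, 0, 3], 55], [[0, 0, 0], [0, 0, 3], 55], [[0, 0, 0], [0, 0, 3], 55], [[0, 0, 0], [0, 0, 3], 55], [[0, 0, 0], [0, 0, 3], 55], [[0, 0, 0], [0, 0, 3], 55], [[0, 0, 0], [0, 0, 3], 55]])

```text
time_s: 7.85
ee_pos: [566.6, 207.8, 100.4]
ee_rot: [-180.0, -0.6, 33.0]
force: [-6.8, -3.2, 17.2]
gripper_width: 61.8
```

```bash
python3 - <<'E'
from h import *
s,p,R=pose();print(p,s['ee_rot'],s['force'],s['torque'],s['gripper_width'])
E
```

```text
[566.61238197 207.78271844 100.40723786] [-179.97065282   -0.63656917   32.97058398] [-6.82234809 -3.23315729 17.22960069] [-0.54702385  1.1691424  -0.02927299] 61.781464230869304
```

servo_tool(plan=[[[0, 0, -3], [0, 0, 3], 55], [[0, 0, -6], [0, 0, 3], 55], [[0, 0, -6], [0, 0, 3], 55], [[0, 0, -6], [0, 0, 3], 55], [[0, 0, -6], [0, 0, 3], 55], [[0, 0, -6], [0, 0, 3], 55], [[0, 0, -6], [0, 0, 3], 55], [[0, 0, -6], [0, 0, 3], 55], [[0, 0, -6], [0, 0, 3], 55], [[0, 0, -6], [0, 0, 3], 55]])

```text
time_s: 9.1
ee_pos: [567.0, 209.6, 100.8]
ee_rot: [178.6, -0.9, 91.5]
force: [-6.4, -2.4, 17.9]
gripper_width: 61.5
```

```bash
python3 - <<'E'
from h import *
s,p,R=pose();print(p,s['ee_rot'],s['force'],s['torque'],s['gripper_width'],s['qpos'])
f=grab('scene');crop(f,370,100,110,110,5,'c5.png')
E
```

```text
[566.9870972  209.58069751 100.82025505] [178.63404964  -0.85006789  91.46260124] [-6.42935576 -2.38732957 17.93870461] [-0.55260527  1.27502784 -0.12217635] 61.49198904436298 [ 18.97434946  25.27047976  96.18734631   0.47635928  56.98462178
 -72.7322407 ]
```

View pics/c5.png

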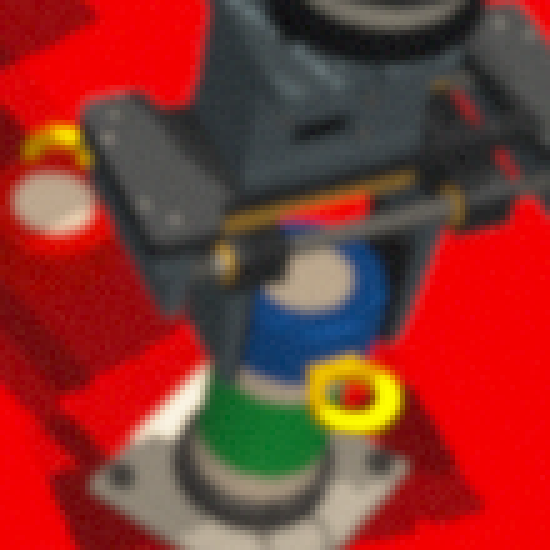

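The crop shows the yellow eye swung round with the gripper, now at about scene (441,179), still with the cap on the neck. The turn was about 58°. Now lift.

servo_tool(plan=[[[0, 0, 0], [0, 0, 0], 55], [[0, 0, 0], [0, 0, -3], 55], [[0, 0, 0], [0, 0, -5], 55], [[0, 0, 0], [0, 0, -8], 55], [[0, 0, 0], [0, 0, -12], 55], [[0, 0, 0], [0, 0, -15], 55], [[0, 0, 0], [0, 0, -15], 55], [[0, 0, 0], [0, 0, -20], 55], [[0, 0, 0], [0, 0, -15], 55], [[0, 0, 0], [0, 0, 0], 55]])

```text
time_s: 10.4
ee_pos: [566.6, 209.1, 204.1]
ee_rot: [178.1, -1.0, 91.6]
force: [-0.2, -0.2, -0.9]
gripper_width: 61.7
```

```bash
python3 - <<'E'
from h import *
import pickle
s,p,R=pose();print(p,s['ee_rot'],s['force'],s['torque'],s['gripper_width'])
a=grab('scene','sc6.png');b=grab('side','si6.png');w=grab('wrist','w6.png')
pickle.dump((a,b,w),open('f6.pkl','wb'))
im=np.hstack([cv2.imread('pics/sc6.png')[60:260,330:530],cv2.imread('pics/si6.png')[120:320,180:380]])
cv2.imwrite('pics/j6.png',cv2.resize(im,None,fx=2,fy=2))
E
```

```text
[566.63552799 209.0565388  204.05822932] [178.10940187  -1.04373539  91.62650867] [-0.20262492 -0.15502646 -0.88456838] [ 0.02884184 -0.17255418 -0.08268403] 61.650298896709415
```

View pics/j6.png

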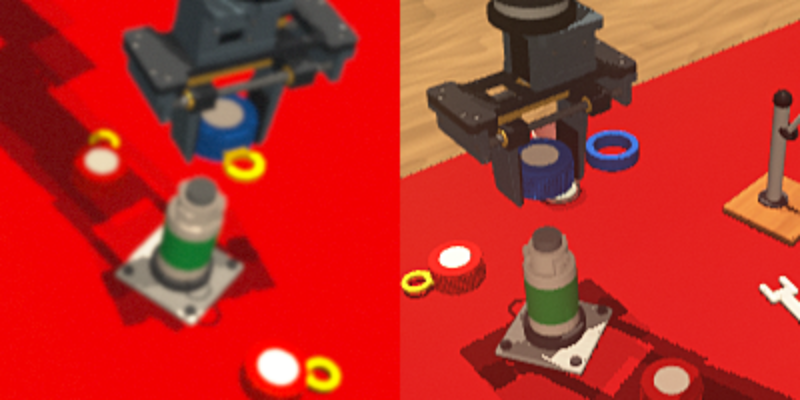

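View pics/w6.png

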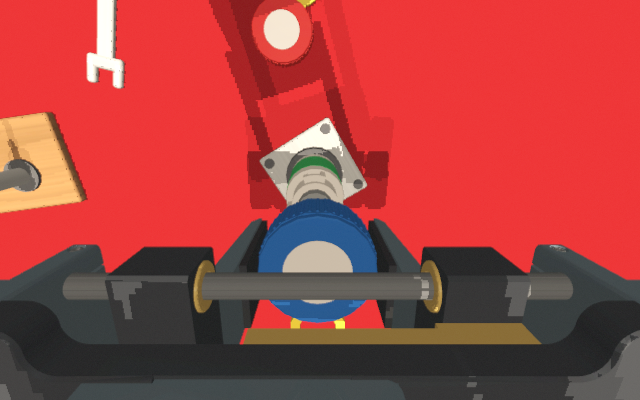

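The cap is off, held level, with the eye at about scene (452,142). In the wrist view the bare neck is below the cap. I check the eye model against these pixels and work out the move to the peg.

```bash
cat >> h.py <<'E'
tip=np.array([529.8,-150.9,185.1]); az=8.2
c,s_=np.cos(np.radians(az)),np.sin(np.radians(az))
pz=np.array([-.5*c,-.5*s_,.8660]); root=tip-70*pz
EYE=np.array([0,48,-15.4])
def hang(s,tilt=-30,off=np.zeros(3)):
    R=down(90+az,tilt); return root+s*pz+off-R.apply(EYE),R
E
python3 - <<'E'
from h import *
import pickle
np.set_printoptions(precision=1,suppress=True)
a,b,w=pickle.load(open('f6.pkl','rb'))
s,p,R=pose()
e=p+R.apply(EYE);print('eye model',e,'proj',proj(a,e))
hsv=cv2.cvtColor(a['pixels'],cv2.COLOR_RGB2HSV);m=cv2.inRange(hsv,(22,150,120),(35,255,255));k=np.zeros_like(m);k[125:160,438:475]=m[125:160,438:475]
ys,xs=np.nonzero(k);print('eye px',(xs.min()+xs.max())/2,(ys.min()+ys.max())/2,onz(a,(xs.min()+xs.max())/2,(ys.min()+ys.max())/2,e[2]))
print('root',root,'pz',pz)
P,T=hang(95);print(P,T.as_euler('xyz',degrees=True))
print(hang(14)[0])
P0=P+np.array([-15,0,25]);
r,p1,R1=steps(p,R,P0,T,10,55,1);show(r)
E
```

```text
eye model [613.  209.7 218.5] proj [450.  142.6]
eye px 451.5 141.5 [611.3 213.4 218.5]
root [ 564.4 -145.9  124.5] pz [-0.5 -0.1  0.9]
[ 483.9 -157.5  169.4] [150.    0.   98.2]
[ 524.  -151.7   99.3]
[[-2.8, 0.1, -0.7], [-36.3, -10.7, -0.2], 55]
[[-2.8, 0.1, -0.7], [-36.2, -11.1, -0.8], 55]
[[-2.8, 0.1, -0.7], [-36.1, -11.5, -1.4], 55]
[[-2.8, 0.1, -0.7], [-35.9, -11.9, -2.0], 55]
[[-2.8, 0.1, -0.6], [-35.8, -12.2, -2.7], 55]
[[-2.9, 0.1, -0.7], [-35.6, -12.4, -3.3], 55]
[[-2.8, 0.1, -0.6], [-35.5, -12.6, -4.1], 55]
[[-2.9, 0.0, -0.7], [-35.3, -12.8, -4.7], 55]
[[-2.8, 0.1, -0.6], [-35.2, -13.0, -5.4], 55]
[[-2.9, 0.0, -0.7], [-35.0, -13.1, -6.1], 55]
```

servo_tool(plan=[[[-3, 0, -0.7], [-36, -11, 0], 55], [[-3, 0, -0.7], [-36, -11, -1], 55], [[-3, 0, -0.7], [-36, -11.5, -1.5], 55], [[-3, 0, -0.7], [-36, -12, -2], 55], [[-3, 0, -0.7], [-36, -12, -3], 55], [[-3, 0, -0.7], [-36, -12.5, -3], 55], [[-3, 0, -0.7], [-35, -12.5, -4], 55], [[-3, 0, -0.7], [-35, -13, -5], 55], [[-3, 0, -0.7], [-35, -13, -5], 55], [[0, 0, 0], [0, 0, 0], 55]])

```text
time_s: 11.8
ee_pos: [471.1, -128.8, 186.0]
ee_rot: [151.4, 0.7, 97.9]
force: [0.5, -0.2, -0.9]
gripper_width: 61.5
```

```bash
python3 - <<'E'
from h import *
s,p,R=pose();print(p,s['ee_rot'],s['qpos'].round(1))
P,T=hang(95);r,p1,R1=steps(p,R,P+10*pz,T,6,55,1);show(r)
E
```

```text
[ 471.11369759 -128.78375956  185.95285438] [151.43595016   0.73774994  97.9185175 ] [ -27.2    1.   122.5   27.4   35.3 -144.9]
[[-0.2, 0.1, 0.0], [-5.0, -0.1, 1.5], 55]
[[-0.2, 0.1, 0.0], [-5.0, -0.1, 1.5], 55]
[[-0.3, 0.1, 0.0], [-5.0, -0.1, 1.5], 55]
[[-0.2, 0.2, 0.0], [-5.1, -0.2, 1.5], 55]
[[-0.3, 0.1, 0.1], [-5.0, -0.1, 1.4], 55]
[[-0.2, 0.2, 0.0], [-5.1, -0.2, 1.5], 55]
```

Joint 6 is close to its limit at −144.9°. I untilt and use less yaw, since the eye still passes the peg with room to spare.

```bash
cat >> h.py <<'E'
def hang2(s,tilt=-12,yaw=90,off=np.zeros(3)):
    R=down(yaw,tilt); return root+s*pz+off-R.apply(EYE),R
E
python3 - <<'E'
from h import *
s,p,R=pose()
P,T=hang2(105)
r,p1,R1=steps(p,R,P,T,7,55,1);show(r);print(p1)
E
```

```text
[[2.4, -0.3, 1.1], [-3.4, -0.4, -0.9], 55]
[[2.4, -0.3, 1.1], [-3.5, -0.4, -0.9], 55]
[[2.4, -0.3, 1.1], [-3.5, -0.4, -0.8], 55]
[[2.3, -0.3, 1.1], [-3.5, -0.4, -0.8], 55]
[[2.4, -0.3, 1.1], [-3.5, -0.3, -0.8], 55]
[[2.3, -0.3, 1.1], [-3.5, -0.3, -0.7], 55]
[[2.4, -0.3, 1.1], [-3.4, -0.2, -0.7], 55]
[ 468.76103088 -153.34695133  190.33073845]
```

servo_tool(plan=[[[2.4, -0.3, 1.1], [0, 0, -2], 55], [[2.4, -0.3, 1.1], [-3, 0, -1], 55], [[2.4, -0.3, 1.1], [-3, 0, -1], 55], [[2.4, -0.3, 1.1], [-4, 0, -1], 55], [[2.4, -0.3, 1.1], [-4, 0, -1], 55], [[2.4, -0.3, 1.1], [-4, 0, 0], 55], [[2.4, -0.3, 1.1], [-4, 0, 0], 55], [[0, 0, 0], [0, 0, 0], 55], [[0, 0, 0], [0, 0, 0], 55], [[0, 0, 0], [0, 0, 0], 55]])

```text
time_s: 13.05
ee_pos: [468.4, -143.0, 186.2]
ee_rot: [169.6, -0.2, 90.0]
force: [0.6, -0.3, 0.3]
gripper_width: 61.4
```

```bash
python3 - <<'E'
from h import *
import pickle
s,p,R=pose();print(p,s['ee_rot'],s['qpos'].round(1))
a=grab('scene');b=grab('side');w=grab('wrist','w7.png')
pickle.dump((a,b,w),open('f7.pkl','wb'))
e=p+R.apply(EYE);print('eye',e,proj(a,e),proj(b,e),'tip',tip,proj(a,tip),proj(b,tip))
crop(a,205,110,90,100,6,'a7.png');crop(b,330,110,100,90,6,'b7.png')
E
```

```text
[ 468.36743479 -143.02860013  186.24138689] [169.62519486  -0.17902153  90.03093891] [ -21.     7.   109.9    4.8   53.5 -113.5]
eye [ 512.80937081 -143.07894165  210.03365009] [242.47236099 146.35810754] [392.42956165 163.6179241 ] tip [ 529.8 -150.9  185.1] [241.76047047 163.3676411 ] [388.03337522 169.07670928]
```

View pics/a7.png

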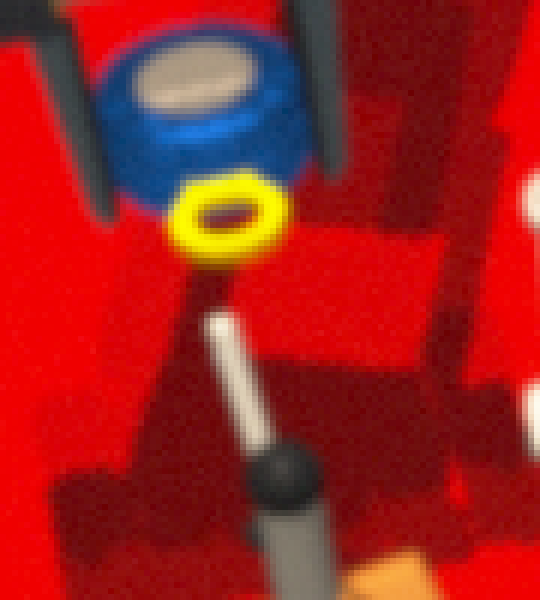

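View pics/b7.png

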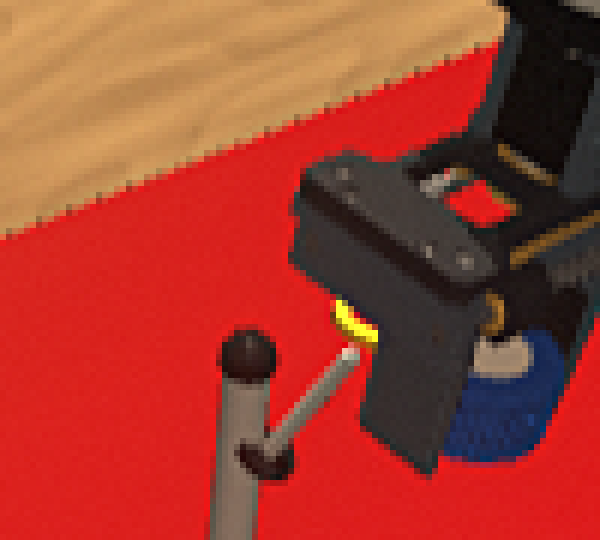

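View pics/w7.png

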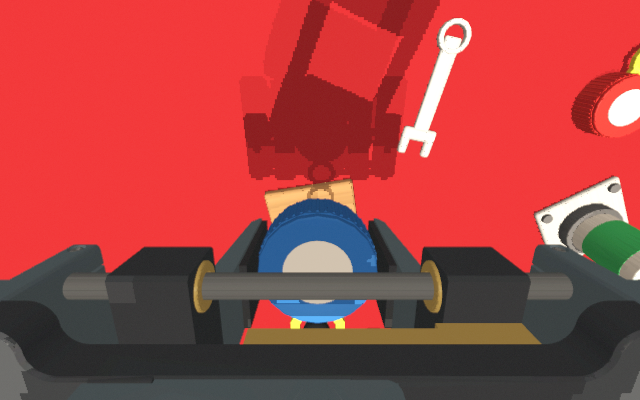

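The scene crop shows the eye at about (243,146), within 1 px of my model, with the peg tip just beyond it at (241.5,164). In the wrist view the tip is seen centred in the eye at about (317,325). I align on the axis and lower partway.

```bash
sed -i 's/EYE=np.array(\[0,48,-15.4\])/EYE=np.array([1.5,48,-15.4])/' h.py; python3 - <<'E'
from h import *
s,p,R=pose()
P,T=hang2(90)
r,p1,R1=steps(p,R,P,T,3,55,1)
P,T=hang2(58)
r2,p1,R1=steps(p1,R1,P,T,4,55,1);show(r+r2);print(p1)
E
```

```text
[[-0.5, -0.1, -0.0], [-3.5, 2.0, 3.4], 55]
[[-0.6, -0.0, -0.0], [-3.5, 1.9, 3.5], 55]
[[-0.5, -0.1, -0.0], [-3.5, 2.0, 3.4], 55]
[[-0.0, 0.0, -0.0], [0.6, 2.4, 7.6], 55]
[[-0.0, 0.0, -0.0], [0.6, 2.4, 7.6], 55]
[[-0.0, 0.0, -0.0], [0.6, 2.4, 7.6], 55]
[[-0.0, 0.0, -0.0], [0.5, 2.5, 7.6], 55]
[ 491.98728291 -151.5546341   149.7031467 ]
```

servo_tool(plan=[[[-0.5, 0, 0], [-3.5, 2, 3.5], 55], [[-0.5, 0, 0], [-3.5, 2, 3.5], 55], [[-0.5, 0, 0], [-3.5, 2, 3.5], 55], [[0, 0, 0], [0, 0, 0], 55], [[0, 0, 0], [0, 0, 0], 55], [[0, 0, 0], [0, 0, 0], 55], [[0, 0, 0], [0, 0, 0], 55], [[0, 0, 0], [0, 0, 0], 55], [[0, 0, 0], [0, 0, 0], 55], [[0, 0, 0], [0, 0, 0], 55]])

```text
time_s: 14.45
ee_pos: [476.6, -154.9, 176.8]
ee_rot: [168.0, -0.2, 90.0]
force: [0.0, 0.7, -0.4]
gripper_width: 61.5
```

```bash
cat > st.py <<'E'
from h import *
import sys
np.set_printoptions(precision=1,suppress=True)
s,p,R=pose();e=p+R.apply(EYE);d=e-root;S=d@pz
print('p',p,s['ee_rot'],s['qpos'],'F',s['force'],s['torque'],'w',s['gripper_width'])
print('s',S,'off axis',d-S*pz,'tool',R.inv().apply(d-S*pz))
n=sys.argv[1]
a=grab('scene');b=grab('side');w=grab('wrist')
L=[f['pixels'][y:y+100,x:x+100] for f,x,y in((a,200,110),(b,330,120),(w,270,250))]
im=cv2.resize(np.hstack(L)[:,:,::-1],None,fx=2.6,fy=2.6,interpolation=cv2.INTER_NEAREST);cv2.imwrite('pics/'+n,im)
P,T=hang2(float(sys.argv[2]));k=int(sys.argv[3]);r,p1,R1=steps(p,R,P,T,k,55,1);show(r)
E
python3 st.py m8.png 55 5
```

```text
p [ 476.6 -154.9  176.8] [168.   -0.2  90. ] [ -22.5    7.9  110.7    6.1   50.5 -115.8] F [ 0.   0.7 -0.4] [ 0.1  0.  -0. ] w 61.46354589786583
s 89.37350646430787 off axis [ 0.1 -1.2 -0. ] tool [-1.2  0.1  0. ]
[[0.0, -0.0, -0.0], [0.7, 2.1, 6.5], 55]
[[0.0, -0.0, -0.0], [0.7, 2.0, 6.5], 55]
[[0.0, -0.0, -0.0], [0.7, 2.1, 6.5], 55]
[[0.0, -0.1, -0.0], [0.7, 2.0, 6.6], 55]
[[0.0, -0.0, -0.1], [0.7, 2.1, 6.5], 55]
```

View pics/m8.png

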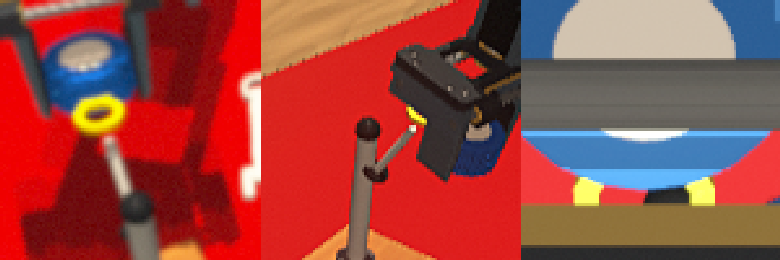

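The scene crop shows the eye at about (237.7,154.6), just above the peg tip, which is near (241.5,164). I check the model against the pixels.

```bash
python3 - <<'E'
from h import *
s,p,R=pose();e=p+R.apply(EYE);f=grab('scene')
print(proj(f,e),proj(f,e+[0,2,0]),proj(f,e+[0,0,2]))
hsv=cv2.cvtColor(f['pixels'],cv2.COLOR_RGB2HSV);m=cv2.inRange(hsv,(22,150,120),(35,255,255));k=np.zeros_like(m);k[135:170,215:265]=m[135:170,215:265]
ys,xs=np.nonzero(k);print((xs.min()+xs.max())/2,(ys.min()+ys.max())/2)
# peg axis pixels
g=cv2.cvtColor(f['pixels'],cv2.COLOR_RGB2GRAY)
for v in range(160,184,3):
    row=f['pixels'][v].astype(int);i=[u for u in range(230,262) if row[u,1]>110];print(v,np.mean(i) if i else None,end=' ')
print()
for q in(70,50,30): print(proj(f,root+q*pz))
E
```

```text
[238.08847332 153.70283603] [239.19888398 153.46940107] [237.92472626 152.95748579]
237.0 153.5
160 236.0 163 241.5 166 242.0 169 243.0 172 244.0 175 245.0 178 246.0 181 247.0 
[241.76047047 163.3676411 ]
[244.82221715 173.37284089]
[247.82425231 183.18291489]
```

servo_tool(plan=[[[0, 0, 0], [2.5, 0, 0], 55], [[0, 0, 0], [0, 0, 0], 55], [[0, 0, 0], [0.5, 2, 6.5], 55], [[0, 0, 0], [0.5, 2, 6.5], 55], [[0, 0, 0], [0.5, 2, 6.5], 55], [[0, 0, 0], [0.5, 2, 6.5], 55], [[0, 0, 0], [0.5, 2, 6.5], 55], [[0, 0, 0], [0, 0, 0], 55], [[0, 0, 0], [0, 0, 0], 55], [[0, 0, 0], [0, 0, 0], 55]])

```text
time_s: 15.9
ee_pos: [494.3, -149.3, 144.3]
ee_rot: [168.0, -0.2, 90.0]
force: [0.3, 0.1, -0.4]
gripper_width: 61.3
```

```bash
sed -i 's/EYE=np.array(\[1.5/EYE=np.array([0.3/' h.py; python3 st.py m9.png 18 5
```

```text
p [ 494.3 -149.3  144.3] [168.   -0.2  90. ] [ -21.    11.1  111.9    6.1   46.  -114.7] F [ 0.3  0.1 -0.4] [ 0.1 -0.   0. ] w 61.305758179917426
s 52.129092071058956 off axis [-0.6  0.5 -0.3] tool [ 0.5 -0.6  0.2]
[[-0.0, -0.0, -0.0], [0.4, 2.2, 6.5], 55]
[[-0.0, -0.0, -0.0], [0.3, 2.2, 6.4], 55]
[[-0.0, -0.1, -0.0], [0.4, 2.2, 6.5], 55]
[[-0.0, -0.0, -0.0], [0.3, 2.2, 6.4], 55]
[[-0.0, -0.1, -0.1], [0.4, 2.2, 6.5], 55]
```

View pics/m9.png

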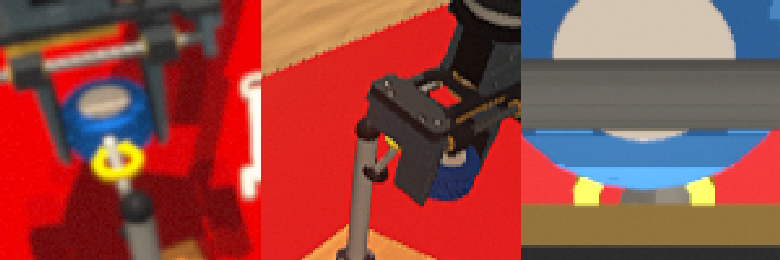

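The scene crop shows the peg tip coming up through the yellow ring, with no contact force. I lower further, to about s = 25 mm.

servo_tool(plan=[[[0, 0, 0], [0, 2.5, 6.5], 55], [[0, 0, 0], [0, 2.2, 6.5], 55], [[0, 0, 0], [0.5, 2.2, 6.5], 55], [[0, 0, 0], [0.5, 2.2, 6.5], 55], [[0, 0, 0], [0, 0, 0], 55], [[0, 0, 0], [0, 0, 0], 55], [[0, 0, 0], [0, 0, 0], 55], [[0, 0, 0], [0, 0, 0], 55], [[0, 0, 0], [0, 0, 0], 55], [[0, 0, 0], [0, 0, 0], 55]])

```text
time_s: 17.3
ee_pos: [505.6, -147.7, 117.4]
ee_rot: [168.6, -0.3, 90.0]
force: [-1.2, 0.5, -0.5]
gripper_width: 61.6
```

```bash
python3 st.py m10.png 15 2
```

```text
p [ 505.6 -147.7  117.4] [168.6  -0.3  90. ] [ -20.2   14.   112.5    6.1   43.  -114.3] F [-1.2  0.5 -0.5] [ 0.   0.2 -0. ] w 61.57530712624502
s 22.598143989115687 off axis [-3.6 -0.  -2.1] tool [-0.  -4.   1.3]
[[-0.3, -0.1, -0.0], [0.2, 3.3, 3.2], 55]
[[-0.3, -0.2, -0.0], [0.2, 3.2, 3.2], 55]
```

View pics/m10.png

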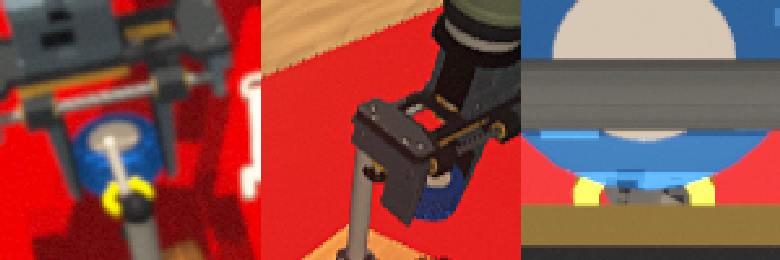

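The ring is well down the peg and lightly touching (about 1 N), at s ≈ 23 mm. I release.

servo_tool(plan=[[[0, 0, 0], [0, -1, 0], 70], [[0, 0, 0], [0, 0, 0], 80], [[0, 0, 0], [0, 0, 0], 91], [[0, 0, 0], [0, 0, 0], 91], [[0, 0, 0], [0, 0, 0], 91], [[0, 0, 0], [0, 0, 0], 91], [[0, 0, 0], [0, 0, 0], 91], [[0, 0, 0], [0, 0, 0], 91], [[0, 0, 0], [0, 0, 0], 91], [[0, 0, 0], [0, 0, 0], 91]])

```text
time_s: 18.7
ee_pos: [506.5, -148.2, 118.3]
ee_rot: [168.3, -0.2, 90.0]
force: [-0.6, 0.4, -0.7]
gripper_width: 91.0
```

```bash
python3 st.py m11.png 15 2; python3 -c "
from h import *
grab('side','si11.png');grab('scene','sc11.png')"
```

```text
p [ 506.5 -148.2  118.3] [168.3  -0.2  90. ] [ -20.2   13.9  112.5    6.2   42.9 -114.3] F [-0.6  0.4 -0.7] [ 0.1 -0.   0. ] w 91.0461625279834
s 23.210160224184225 off axis [-2.6 -0.4 -1.5] tool [-0.4 -2.8  1. ]
[[-0.2, -0.1, -0.0], [0.4, 2.7, 3.6], 55]
[[-0.1, -0.1, -0.0], [0.5, 2.8, 3.5], 55]
```

View pics/m11.png

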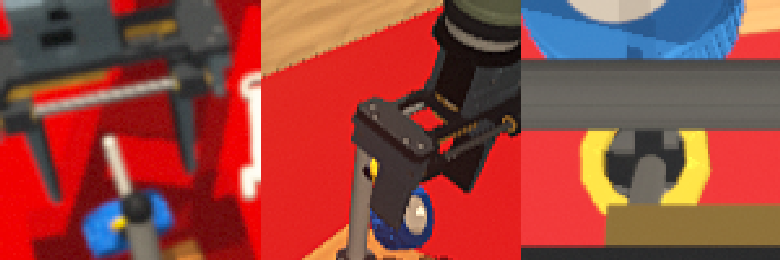

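The cap has dropped and hangs by its eye on the peg, at about scene (247,192), between the open fingers. I retreat straight back along the tool axis.

servo_tool(plan=[[[0, 0, 0], [0, 0, -8], 91], [[0, 0, 0], [0, 0, -12], 91], [[0, 0, 0], [0, 0, -15], 91], [[0, 0, 0], [0, 0, -20], 91], [[0, 0, 0], [0, 0, -20], 91], [[0, 0, 0], [0, -10, -25], 91], [[0, 0, 0], [0, -20, -25], 91], [[0, 0, 0], [0, -20, -20], 91], [[0, 0, 0], [0, 0, 0], 91], [[0, 0, 0], [0, 0, 0], 91]])

```text
time_s: 20.2
ee_pos: [426.1, -149.0, 261.9]
ee_rot: [167.8, 0.0, 90.0]
force: [0.2, 0.1, -0.1]
gripper_width: 90.9
```

```bash
cat > fin.py <<'E'
from h import *
import sys
a=grab('scene');b=grab('side');s=env.state();print(s['time_s'],s['ee_pos'].round(1),s['force'].round(1))
L=[f['pixels'][y:y+110,x:x+110] for f,x,y in((a,200,140),(b,320,140))]
cv2.imwrite('pics/'+sys.argv[1],cv2.resize(np.hstack(L)[:,:,::-1],None,fx=3.6,fy=3.6,interpolation=cv2.INTER_NEAREST))
for f in(a,b):
    hsv=cv2.cvtColor(f['pixels'],cv2.COLOR_RGB2HSV)
    x,y=(200,140) if f is a else (320,140)
    for lo,hi in(((22,150,100),(35,255,255)),((100,120,60),(125,255,255))):
        m=cv2.inRange(hsv[y:y+110,x:x+110],lo,hi);v,u=np.nonzero(m);print(len(u),(u.mean()+x).round(2),(v.mean()+y).round(2))
E
python3 fin.py e1.png; python3 fin.py e2.png
```

```text
20.3 [ 426.2 -148.9  261.5] [ 0.5  0.4 -0.6]
15 246.07 195.47
275 245.75 195.81
40 377.12 185.55
326 382.92 201.95
20.4 [ 426.2 -148.9  261. ] [-0.3  0.1 -0.7]
15 245.87 195.47
273 245.76 195.74
41 377.05 185.59
324 382.99 201.88
```

View pics/e2.png

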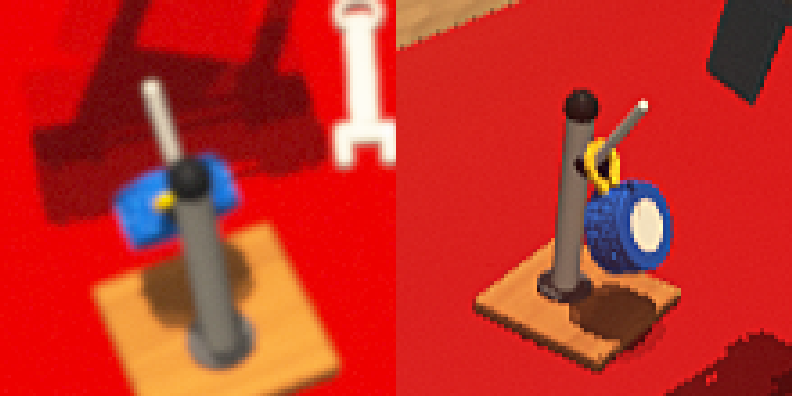

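The cap hangs by its yellow eye at the root end of the peg (eye at side ≈ (377,185)), clear of the gripper. I let it settle, then check the eye's position in the peg frame and that it is still.

servo_tool(plan=[[[0, 0, 0], [0, 0, 0], 91], [[0, 0, 0], [0, 0, 0], 91], [[0, 0, 0], [0, 0, 0], 91], [[0, 0, 0], [0, 0, 0], 91], [[0, 0, 0], [0, 0, 0], 91], [[0, 0, 0], [0, 0, 0], 91], [[0, 0, 0], [0, 0, 0], 91], [[0, 0, 0], [0, 0, 0], 91], [[0, 0, 0], [0, 0, 0], 91], [[0, 0, 0], [0, 0, 0], 91]])

```text
time_s: 21.65
ee_pos: [426.6, -148.7, 259.9]
ee_rot: [168.1, -0.1, 90.1]
force: [0.5, 0.0, 0.4]
gripper_width: 90.8
```

```bash
python3 fin.py e3.png; python3 - <<'E'
from h import *
b=grab('side');crop(b,355,160,50,60,10,'e4.png')
n=np.array([-np.sin(np.radians(az)),np.cos(np.radians(az)),0])
for uv in((376.7,184.4),(377,185.5),(377,187)):
  for o in(-5,0,5):
    e,d=ray(b,*uv);t=((root+o*n-e)@n)/(d@n);q=e+t*d-root;s=q@pz
    xp=np.cross(n,pz);print(uv,o,'s',round(s,1),'x',round(q@xp,1))
E
```

```text
21.75 [ 426.5 -148.7  259.8] [-0.5 -0.5 -0.7]
16 245.94 195.56
274 245.69 195.8
40 377.12 185.55
322 382.99 201.91
(376.7, 184.4) -5 s 5.4 x -3.1
(376.7, 184.4) 0 s 10.1 x -3.9
(376.7, 184.4) 5 s 14.7 x -4.8
(377, 185.5) -5 s 3.6 x -5.5
(377, 185.5) 0 s 8.3 x -6.3
(377, 185.5) 5 s 13.0 x -7.2
(377, 187) -5 s 0.2 x -8.0
(377, 187) 0 s 4.9 x -8.8
(377, 187) 5 s 9.7 x -9.6
```

View pics/e4.png

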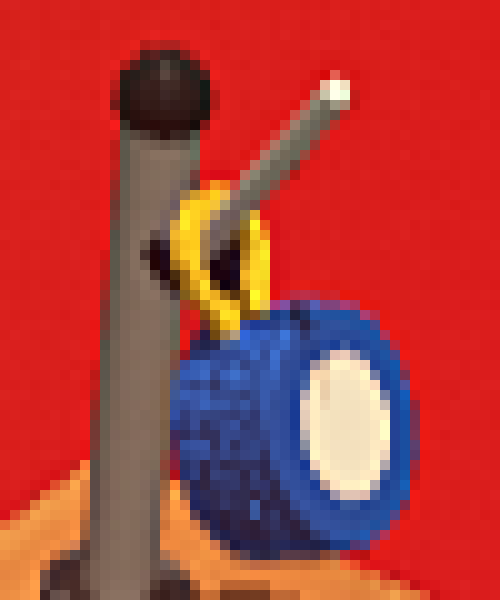

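The crop shows the peg passing through the yellow ring, with the hole centre at about (377,185.5). That puts the eye about 8 mm up the peg from its root and 6 mm off its axis. The pixels have not moved over 1.3 s, so the cap is at rest. I hand in.

```bash
python3 -c "
from h import *
print(env.job_done())"
```

```text
the job is handed in; nothing more can be done
None
```

The blue cap is off the tub and hangs by its yellow eye on the peg. I pushed it down about 6.8 mm at 17 N, turned it about 58° counter-clockwise while it was down, and lifted it off. I then lowered the eye over the peg, let go and backed the gripper away. I handed in at about 22 s; no verdict is reported.

**Last checks:**
- **Eye on the peg:** the final side view shows the peg through the ring. The eye's centre is about 8 mm up from the root and about 6 mm off the axis, within the limits.
- **At rest:** the cap's pixels shifted by less than 0.2 px over about 1.3 s.
- **Robot clear:** the gripper is well away from the cap and the stand. The force reading is noise only (under 1 N).
- **Bystanders:** the arm's path kept clear of the glass, tape and spanner, but I did not measure their positions again at the end.

**What failed or disagreed:**
- **First push:** it did not move the cap, because each row starts again from the measured pose. I had to repeat the push in every row.
- **Tilt at the peg:** the planned 30° tilt brought joint 6 to −144.9°, close to its −146.56° limit. I used 12° instead.
- **Eye position:** the model and the camera pixels differed by 1–4 mm sideways. I corrected by about 2.5 mm.
- **Lowering:** in the final stretch the ring touched something lightly, probably the post, at about 1 N.

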